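# Clear a stuck slug from a feed chute with a push rod

### The job

Take the wooden push rod from its rest, feel for the port in the yellow end plate of the metal feed chute and push the rod through, never pressing hard on the chute or its base, until the stuck orange slug comes out at the far end and drops into the blue tray. Then draw the rod out, lay it back on both cradles of its rest and let go. Leave the steel flask and the screw jar where they stand.

Things in the scene. Friction and masses are not known exactly. Their poses are not given: they have to be found in the camera images.
- feeder: Fixed grey base plate, 110 x 172 mm (x by y), 10 mm thick; origin at the centre of its underside, z up. Its +y half bears a blue tray, its -y half an aluminium chute along y, ending at y = +10 mm: 52 mm wide, roof 67 mm above the bench, spring knob to 87 mm; inside 46 mm wide, floor at 40 mm, 24 mm high. A yellow end plate with the port closes its -y end. The rod pushes toward +y.
- port_line (a point): Point on the chute's centre line, 51 mm up, in the outer face (y = -83 mm) of the yellow end plate (76 mm wide, 8 mm thick, z 36 to 68 mm); axes as the feeder's. NOT the port's centre: the plate is clamped rigidly anywhere up to 12 mm to either side (x), so the port must be felt for or seen. Port: hole 19 mm wide (x), 21 mm high (z), in the plate's middle, mid-height here.
- far_end (a point): Open far end of the chute: point on its centre line at floor height (40 mm above the bench), 93 mm from the end plate's outer face. The slug has dropped by the time the rod's tip is some 12 mm beyond this end.
- tray (a point): Centre of the blue tray's floor, 12 mm above the bench, under the far end; tray inside 84 x 75 mm (x by y), rim 34 mm above the bench.
- slug: Orange plastic block, 43 mm wide (x), 38 mm long (y), 22 mm thick, about 60 g, lying in the chute square to it, at feeder y = -48 to -32 mm; origin at the centre of its underside, z up. A sprung shoe in the roof (down to y = -8 mm) presses on it: it takes about 5 to 15 N along the chute to slide it; beyond the shoe it slides freely.
- push_rod: Straight wooden dowel, 16 mm diameter, 180 mm long, 30 g, flat ends alike; origin at mid-length on its underside, axis along its y, 8 mm above the origin (40 mm above the bench on the rest). It points about as the chute; its +y end leads. 105 mm of it must pass the port, so hold it toward its -y end, 35 to 65 mm from the middle, where it is free of the cradles.
- rod_rest: Fixed wooden rest, foot 50 x 130 mm, 10 mm thick; origin on the bench. Two cradles, each 10 mm thick, at local y = +52 and -4 mm: flat seat 32 mm above the bench between outward leaning prongs, about 20 mm apart at the seat, 33 mm at the top (47 mm above the bench). The rod lies on both along local y over x = 0, its middle within 6 mm of y = 0.
- steel_flask: Bystander: white steel flask with black cap, 66 mm diameter, 256 mm tall, at the back left; origin at the centre of its underside.
- screw_jar: Bystander: glass jar of screws, 66 mm diameter, 86 mm tall, at the back left; origin at the centre of its underside.
Things that resemble listed ones, but are neither listed nor needed, are in the scene too. There is more than one size of the rod_rest; the job needs the larger.

How it is judged:
By the outcome, as a careful person would: the job done as asked, in the order asked, and still so for the second after the job is handed in, with the robot touching nothing.
It also fails if it takes over 72 s, if anything falls off the work surface, if the arm or the gripper's body presses on something with over 40 N, if the wrist force passes 120 N, or if a joint passes its speed limit or range.

### The arm

A 6-joint arm with a two-finger parallel gripper is mounted at the origin on a cart in front of the work surface, level with it; the furniture and walls round the work are solid. World frame = base frame: x ahead of the robot, y to its left, z up, the work surface at z = 0. Lengths are in m, angles in degrees, forces in N, time in s.
With the tool pointing down it reaches from about 0.4 to 0.825 m from the base axis. Payload 7 kg.
Tool frame: the origin (TCP) lies midway between the tips of the shut fingers; the grasp point (between the pads) lies 19 mm behind it; z points along the fingers, y is the line along which they close (so a half turn about z gives the same grasp; the last joint's range is limited). The gripper opens to 88 mm and grips with 3 to 60 N. Pads are 19 mm wide; open, the fingers measure 130 mm over their backs; the gripper's body (78 mm by 193 mm) begins 47 mm behind the grasp point.
Start: joints at [-57.978, 20.546, 0.682, 0, -70.136, -16.507], TCP at [0.181, -0.65, 0.227] pointing down, gripper open.
Joint ranges: [-176.03, 176.03], [-82.01, 121.73], [-58.28, 71.71], [-173.87, 95.51], [-174.79, -0.11], [-173.66, 173.66]. Speed limits (degrees/s): [136.94, 136.94, 172.46, 180, 180, 180].

### API

Orientations are given as [roll, pitch, yaw] about the fixed x, y, z axes, in that order (R = Rz(yaw) Ry(pitch) Rx(roll)).
In Python, from plant import ctrl gives the robot as it stands. The module is installed in compiled form; this text tells all that it offers.
- The arm moves only by the tool send_rows, never from a script. Its argument "plan" is a list that holds one entry, the list of rows, each a list of 6 numbers: the shift along the tool's x, y, z in cm, then the turn, a rotation vector about the tool's x, y, z in degrees. A call has 1 to 8 rows; each row is the pose to reach, as a shift and turn from the pose commanded when the call began, along the tool's axes at that moment; what a row does not reach only later rows make up. A row lasts 1/12 s, in which the tool goes at most 41.7 mm and 7.16 degrees, less where a joint would pass 70% of its speed; a pose out of reach is approached as far as the arm can. A call with a gripper value outside its range is refused whole. "fingers" is the opening, from 0 (shut) to 1 (fully open), set as the call begins (left out, the last holds). The fingers move at their own pace and stop on an object; the grip force is fixed at half the most. Time passes only in rows, so rows that repeat a pose let the fingers close. It gives the time, the measured TCP pose, the force, the opening and the grip force at its end, in the units of the state.
- ctrl.get_obs(): the state, without advancing time (a new reading comes with each control period).
- ctrl.snapshot(name): name is "side" or "top"; returns a dict with "img" (420x560x3 uint8, red, green, blue), "K" (3x3 intrinsics, pixels), "k1" (the pictures are not rectified: a ray, as slopes to the right and down, at radius r is drawn at 1 + k1 r^2 times it, then the intrinsics apply), "pose" (4x4, takes a point from camera to world coordinates). Camera axes: x right, y down, z forward; pixel columns grow to the right and rows downward; lengths in m; the calibration is good to about 2 mm. A picture is of the moment at which its call begins. There is no depth.
- ctrl.close_job(): hands the job in; it is judged then, once.
The state is a dict: "clock": time; "joint_pos": joint angles; "qvel": joint speeds; "tau": joint torques, N m; "tool_pos": TCP position; "orientation": TCP orientation; "force": force on the tool from outside, world axes, zero at the start; "moment": the same for the moment, N m; "opening": finger opening in m; "gripper_force": force on a finger pad.
Only numpy, scipy, OpenCV 4.12 (cv2) and the standard library are available. Lean on these libraries where they do the work, as an engineer would, in place of code of your own. Each camera call takes 0.05 s, during which the arm holds its last target. There are 200 camera calls.

## Working session

There is one attempt and no reset: what is moved stays moved. The work goes in short steps, Python scripts to look and compute and a tool call to move; the robot and the scene stay as the last step left them, time stands still between calls to the robot, and variables do not carry over. Pictures are saved under pics/ and viewed, at most 10 in all, crops included, and the job is handed in when it is done.

Besides the shell and the picture viewer there is one more tool, called as a command line: name --argument value ..., lists and objects as JSON in quotes. send_rows: Moves the arm, as the interface text tells. Its arguments: {"type":"object","properties":{"plan":{"type":"array","items":{"type":"array","items":{"type":"array","items":{"type":"number"}}}},"fingers":{"type":"number"}},"required":["plan"]}

```bash
mkdir -p pics; python3 - <<'E'
from plant import ctrl
import cv2
for n in ("top","side"):
    s=ctrl.snapshot(n); cv2.imwrite(f"pics/{n}0.png",s["img"][:,:,::-1]); print(n,s["K"].tolist(),s["k1"],s["pose"].round(4).tolist())
o=ctrl.get_obs(); print({k:(v if isinstance(v,(int,float)) else [round(float(x),4) for x in v]) for k,v in o.items()})
E
```

```text
top [[389.086029827179, 0.0, 283.60280189648864], [0.0, 389.086029827179, 207.02326600597013], [0.0, 0.0, 1.0]] -0.03755731380916882 [[0.0187, -0.9827, 0.1841, 0.3089], [-0.9995, -0.0228, -0.0205, 0.2066], [0.0243, -0.1837, -0.9827, 1.3789], [0.0, 0.0, 0.0, 1.0]]
side [[404.29986256563444, 0.0, 280.118695868103], [0.0, 404.29986256563444, 204.92542173572318], [0.0, 0.0, 1.0]] -0.05788732330955874 [[-0.9999, -0.011, -0.0085, 0.571], [-0.0003, 0.6269, -0.7791, 1.0879], [0.0139, -0.779, -0.6268, 0.7833], [0.0, 0.0, 0.0, 1.0]]
{'clock': 0.1, 'joint_pos': [-57.9774, 20.588, 0.6386, -0.0163, -70.1382, -16.5069], 'qvel': [0.0748, -0.0432, 0.0691, 0.1234, 0.0095, -0.0038], 'tau': [-0.0005, -58.4161, 29.3754, 7.0155, 0.0103, -0.0001], 'tool_pos': [0.1804, -0.65, 0.2257], 'orientation': [179.9117, -0.0102, -164.4898], 'force': [-0.2539, -0.7849, -0.347], 'moment': [-0.0183, 0.0446, -0.0333], 'gripper_force': 0.0, 'opening': 0.0880803197493441}
```

View pics/top0.png

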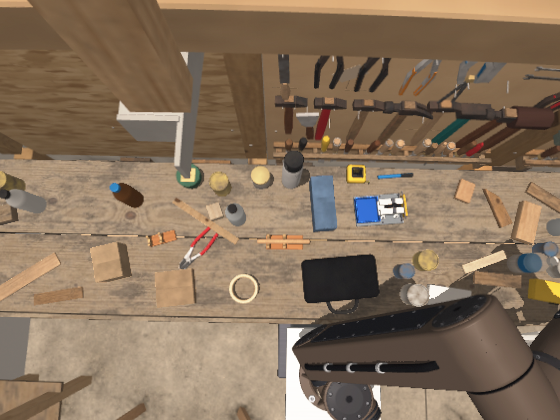

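View pics/side0.png

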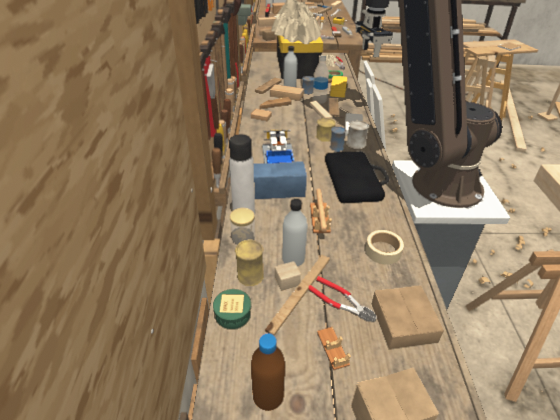

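The top view shows the feeder at about (381,209), with the blue tray to its left (+y) and the yellow plate at about (405,208).

- **Rest candidates:** orange-brown rest at (284,241), which appears to hold the rod, and a shorter one at (161,239).
- **Rod look-alikes:** the loose sticks at (205,220) and (483,262).

The longer rest at (284,241) fits the description, so I'll check it in a close crop.

```bash
python3 - <<'E'
import cv2,numpy as np
a=cv2.imread("pics/top0.png"); b=cv2.imread("pics/side0.png")
def c(im,x,y,w,h,f): return cv2.resize(im[y:y+h,x:x+w],(w*f,h*f),interpolation=cv2.INTER_CUBIC)
out=np.zeros((600,800,3),np.uint8)
p=c(a,250,226,66,30,6); out[:180,:396]=p
p=c(a,345,188,66,40,6); out[:240,400:796]=p
p=c(b,295,180,50,60,6); out[240:600,:300]=p
p=c(b,250,125,60,45,6); out[240:510,400:760]=p
cv2.imwrite("pics/crop0.png",out)
E
```

```text
(no output)
```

View pics/crop0.png

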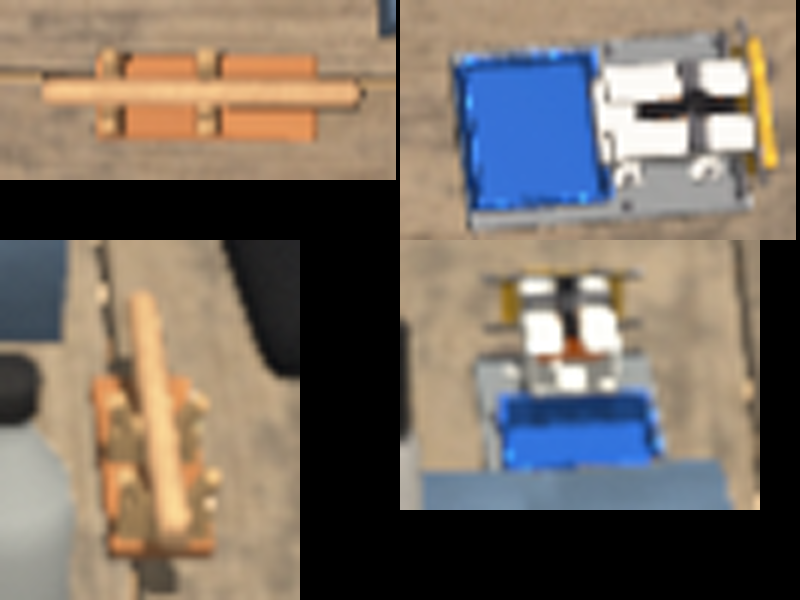

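The crop confirms it: the dowel lies on the large rest with two cradles. The feeder has its yellow plate on the -y side, turned by a few degrees. Next I'll segment these and fit positions.

```bash
cat > h.py <<'E'
import numpy as np, cv2
from plant import ctrl
def proj(s,P):
    P=np.atleast_2d(P); T=np.linalg.inv(s["pose"]); c=P@T[:3,:3].T+T[:3,3]
    n=c[:,:2]/c[:,2:]; r2=(n**2).sum(1,keepdims=True); n=n*(1+s["k1"]*r2)
    return n*[s["K"][0,0],s["K"][1,1]]+[s["K"][0,2],s["K"][1,2]]
def back(s,uv,z):
    uv=np.atleast_2d(uv).astype(float); K=s["K"]; d=(uv-[K[0,2],K[1,2]])/[K[0,0],K[1,1]]; n=d.copy()
    for _ in range(20): n=d/(1+s["k1"]*(n**2).sum(1,keepdims=True))
    r=np.c_[n,np.ones(len(n))]@s["pose"][:3,:3].T; o=s["pose"][:3,3]
    return o+r*((z-o[2])/r[:,2])[:,None]
def seg(s,lo,hi,box):
    x,y,w,h=box; hsv=cv2.cvtColor(s["img"],cv2.COLOR_RGB2HSV); m=np.zeros(hsv.shape[:2],np.uint8)
    m[y:y+h,x:x+w]=cv2.inRange(hsv,np.array(lo),np.array(hi))[y:y+h,x:x+w]
    n,l,st,c=cv2.connectedComponentsWithStats(m); i=1+np.argmax(st[1:,4]); return (l==i).astype(np.uint8)
def rect(m):
    c=max(cv2.findContours(m,cv2.RETR_EXTERNAL,cv2.CHAIN_APPROX_NONE)[0],key=len)
    return cv2.minAreaRect(c),cv2.boxPoints(cv2.minAreaRect(c))
E
python3 - <<'E'
from h import *
np.set_printoptions(precision=4,suppress=True)
t=ctrl.snapshot("top"); s=ctrl.snapshot("side")
for nm,cam,lo,hi,box,z in [("tray",t,(105,150,60),(125,255,255),(345,188,70,45),.034),("plate",t,(18,120,80),(32,255,255),(385,185,30,40),.068),("plate",s,(18,120,60),(32,255,255),(255,125,50,30),.068),
  ("foot",t,(5,130,100),(16,255,255),(250,226,66,30),.010)]:
    m=seg(cam,lo,hi,box); r,b=rect(m); print(nm,m.sum(),r); print(back(cam,b,z)[:,:2].tolist(), back(cam,[np.argwhere(m)[:,::-1].mean(0)],z)[0,:2])
# rod pixel rows
hsv=cv2.cvtColor(t["img"],cv2.COLOR_RGB2HSV)
for u in (252,255,256,257,258,260,272,290,300,306,308,309,310,311,312): print(u,[tuple(int(q) for q in hsv[v,u]) for v in range(237,246)])
E
```

```text
tray 542 ((366.65069580078125, 209.4315185546875), (24.96731948852539, 23.187679290771484), 83.9909896850586)
[[0.5985262204005469, -0.07028107753870508], [0.6093769947738662, -0.15324725503807177], [0.5200247417158488, -0.160257843784422], [0.5096198117615149, -0.07822915737834488]] [ 0.5589 -0.1139]
plate 55 ((405.16748046875, 204.44708251953125), (21.229761123657227, 4.767913341522217), 72.47443389892578)
[[0.606470095184974, -0.22466184140418935], [0.6120029186870353, -0.24095494515304308], [0.5407720303125326, -0.26060440372398075], [0.5353794865878359, -0.244433192468718]] [ 0.5754 -0.2418]
plate 18 ((268.0, 135.0), (6.0, 2.0), 90.0)
[[0.6092550744423888, -0.22412071951451984], [0.6019722704210596, -0.22429898123643732], [0.6010016356739718, -0.18024915158846877], [0.6081124974954124, -0.18008021155596987]] [ 0.6057 -0.2011]
foot 175 ((284.0, 245.5), (5.0, 36.0), 90.0)
[[0.43532186087804586, 0.23757167691578693], [0.43797649102885416, 0.1108101191676656], [0.4203799949374276, 0.11062818955162765], [0.4177709672214005, 0.2371036201281842]] [0.4267 0.1723]
252 [(15, 76, 135), (17
[... 1440 characters left out ...]
80), (15, 86, 145), (14, 113, 173), (14, 116, 225), (15, 112, 234), (15, 117, 224), (14, 116, 161), (15, 86, 128), (15, 82, 159)]
309 [(15, 77, 175), (15, 84, 146), (14, 105, 131), (14, 116, 181), (14, 116, 203), (14, 115, 178), (14, 109, 126), (16, 80, 128), (15, 81, 164)]
310 [(16, 75, 170), (15, 78, 138), (16, 106, 159), (16, 111, 161), (15, 94, 100), (15, 88, 134), (16, 87, 158), (16, 87, 159), (16, 82, 164)]
311 [(16, 75, 171), (15, 74, 138), (16, 107, 162), (16, 103, 185), (16, 86, 161), (15, 86, 163), (16, 85, 162), (15, 87, 162), (15, 84, 169)]
312 [(16, 74, 182), (16, 74, 149), (16, 104, 162), (16, 103, 186), (16, 85, 165), (16, 84, 163), (15, 87, 162), (15, 81, 166), (15, 82, 171)]
```

```bash
cat > fit.py <<'E'
from h import *
from scipy.optimize import differential_evolution as DE
from scipy.ndimage import map_coordinates
np.set_printoptions(precision=4,suppress=True)
def edges(off):
    E=[]
    def e(a,b,w=1): E.append((a,b,w))
    for sx in(-55,55): e((sx,-70,10),(sx,86,10))
    e((-55,86,10),(55,86,10))
    for sx in(-26,26): e((sx,-75,67),(sx,10,67))
    e((-26,10,67),(26,10,67),.7)
    for sx in(-42,42): e((sx,15,34),(sx,80,34),.7)
    for y in(-83,-75): e((off-38,y,68),(off+38,y,68))
    for sx in(-38,38): e((off+sx,-83,68),(off+sx,-75,68),.6); e((off+sx,-75,36),(off+sx,-75,68),.6)
    return E
def pts(p):
    x,y,a,off=p; R=np.array([[np.cos(a),-np.sin(a),0],[np.sin(a),np.cos(a),0],[0,0,1]])
    P=[];D=[];W=[]
    for a_,b_,w in edges(off*1e3):
        t=np.linspace(0,1,30)[:,None]; q=(np.array(a_)*(1-t)+np.array(b_)*t)/1e3
        P.append(q@R.T+[x,y,0]); W.append(np.full(30,w*np.linalg.norm(np.subtract(a_,b_))))
    return P,W
def grad(s):
    L=cv2.GaussianBlur(cv2.cvtColor(s["img"],cv2.COLOR_RGB2LAB).astype(np.float32),(0,0),.7)
    return [(cv2.Sobel(L[:,:,i],cv2.CV_32F,1,0),cv2.Sobel(L[:,:,i],cv2.CV_32F,0,1)) for i in range(3)]
def score(p,cams):
    P,W=pts(p[:4]); tot=0
    for k,(s,G) in enumerate(cams):
        for q,w in zip(P,W):
            uv=proj(s,q); d=uv[-1]-uv[0]; n=np.array([-d[1],d[0]])/(np.linalg.norm(d)+1e-9)
            c=np.array([uv[:,1],uv[:,0]])
            g=sum(abs(map_coordinates(gx,c,order=1)*n[0]+map_coordinates(gy,c,order=1)*n[1]) for gx,gy in G)
            tot-=(np.minimum(g,250)*w).mean()
    return tot
def overlay(s,p,box,f):
    x,y,w,h=box; im=cv2.resize(s["img"][y:y+h,x:x+w,::-1],(w*f,h*f),interpolation=cv2.INTER_CUBIC)
    for q in pts(p)[0]:
        uv=(proj(s,q[[0,-1]])-[x,y]+.5)*f; cv2.line(im,*[tuple(int(v) for v in a) for a in uv],(255,0,255),1)
    return im
E
python3 - <<'E'
from fit import *
t=ctrl.snapshot("top"); s=ctrl.snapshot("side"); T=(t,grad(t)); S=(s,grad(s))
b=[(.53,.60),(-.19,-.14),(-.05,.2),(-.013,.013)]
res={}
for n,c in (("top",[T]),("side",[S]),("both",[T,S])):
    r=DE(score,b,args=(c,),seed=1,popsize=20,maxiter=80,tol=1e-6); res[n]=r.x; print(n,r.x,np.degrees(r.x[2]),r.fun)
out=np.zeros((600,800,3),np.uint8); out[:320,:560]=overlay(t,res["both"],(345,186,70,40),8)
out[330:600,:360]=overlay(s,res["both"],(250,125,60,45),6); cv2.imwrite("pics/ov1.png",out)
print("rod",back(t,[(256.4,240.6),(309.6,241)],.040))
E
```

```text
top [ 0.5647 -0.1638  0.1209 -0.0024] 6.926619132496573 -159768.16019392072
side [ 0.5691 -0.1579  0.0812 -0.0002] 4.654318669623042 -131515.3155854609
both [ 0.5654 -0.1632  0.1255 -0.0014] 7.18839470429183 -269219.2910849981
rod [[0.4401 0.2701 0.04  ]
 [0.4426 0.0867 0.04  ]]
```

View pics/ov1.png

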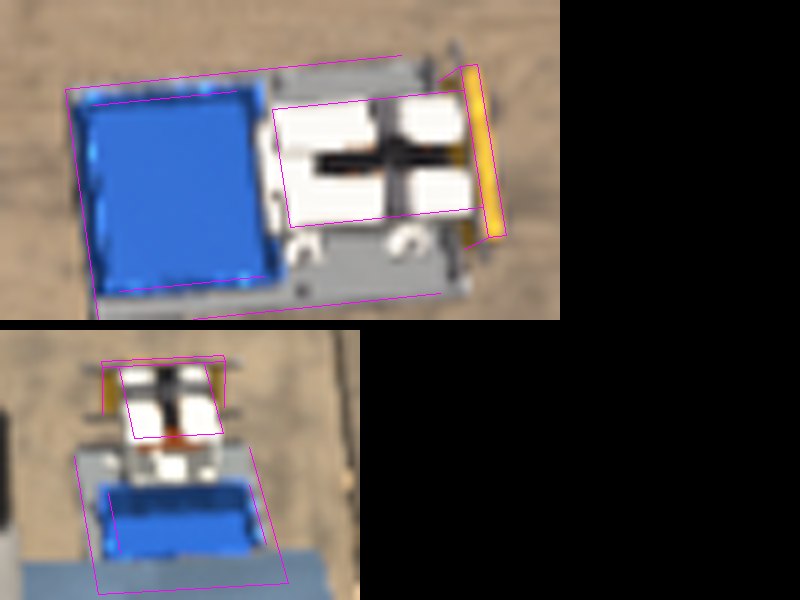

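The overlay fits the plate and roof ends, but the long base edges suggest a yaw nearer 5°. I'll refine with sub-pixel edge matching.

```bash
cat > icp.py <<'E'
from fit import *
from scipy.optimize import least_squares
names=["b-x","b+x","b+y","r-x","r+x","r+y","t-x","t+x","p-83","p-75"]
def match(s,G,p,rad):
    M=np.sqrt(sum(a*a+b*b for a,b in G)); out=[]
    for k,q in enumerate(pts(p)[0][:10]):
        uv=proj(s,q); d=uv[-1]-uv[0]; n=np.array([-d[1],d[0]])/np.linalg.norm(d); o=np.arange(-rad,rad+.01,.1)
        c=uv[:,None]+o[None,:,None]*n
        g=sum(abs(map_coordinates(a,[c[...,1],c[...,0]],order=1)*n[0]+map_coordinates(b,[c[...,1],c[...,0]],order=1)*n[1]) for a,b in G)
        i=g.argmax(1); ok=(g.max(1)>60)&(i>2)&(i<len(o)-3); out.append((n,uv+o[i][:,None]*n,ok))
    return out
def run(cams,p0,use,it=12,rad=3):
    p=np.r_[p0,np.zeros(2*len(cams))]
    for j in range(it):
        ms=[match(s,G,p[:4],rad if j<5 else 1.8) for s,G in cams]
        def f(p):
            r=[]
            for c,((s,G),m) in enumerate(zip(cams,ms)):
                for k,q in enumerate(pts(p[:4])[0][:10]):
                    n,t,ok=m[k]
                    if k in use[c]: r.append((((proj(s,q)+p[4+2*c:6+2*c]-t)@n)*ok))
            return np.r_[np.concatenate(r),p[4:]*15]
        p=least_squares(f,p,loss="soft_l1",f_scale=.3).x
    for c,((s,G),m) in enumerate(zip(cams,ms)):
        print({names[k]:(round(float(np.median((proj(s,q)+p[4+2*c:6+2*c]-m[k][1])@m[k][0])),2),int(m[k][2].sum())) for k,q in enumerate(pts(p[:4])[0][:10]) if k in use[c]})
    return p
E
python3 - <<'E'
from icp import *
t=ctrl.snapshot("top"); s=ctrl.snapshot("side"); T=(t,grad(t)); S=(s,grad(s))
for p0 in ([.565,-.163,.09,-.001],[.565,-.163,.12,-.001]):
  for n,c,u in (("top",[T],[[0,1,2,3,4,8,9]]),("top noplate-y",[T],[[0,1,3,4,8]]),("both",[T,S],[[0,1,2,3,4,8,9],[0,1,3,4,8]])):
    p=run(c,p0,u); print(n,p,"yaw",np.degrees(p[2]))
# plate extents along its length, both cams
for cam,box,lo in((t,(395,185,20,40),(18,110,80)),(s,(255,125,50,25),(15,110,40))):
    x,y,w,h=box; m=cv2.inRange(cv2.cvtColor(cam["img"],cv2.COLOR_RGB2HSV)[y:y+h,x:x+w],np.array(lo),np.array((32,255,255))); ys,xs=np.nonzero(m); print(xs.min()+x,xs.max()+x,ys.min()+y,ys.max()+y)
E
```

```text
{'b-x': (-1.7, 14), 'b+x': (1.78, 13), 'b+y': (0.04, 29), 'r-x': (-0.18, 29), 'r+x': (0.17, 28), 'p-83': (1.3, 16), 'p-75': (-0.52, 19)}
top [ 0.5663 -0.1619  0.0737  0.2605 -0.      0.0004] yaw 4.221540247104545
{'b-x': (1.8, 0), 'b+x': (1.8, 0), 'r-x': (1.8, 0), 'r+x': (1.8, 0), 'p-83': (1.8, 0)}
top noplate-y [ 0.6881 -1.2101  0.1592 -7.8574 -0.     -0.    ] yaw 9.12353740148827
{'b-x': (-2.04, 13), 'b+x': (1.55, 13), 'b+y': (0.06, 29), 'r-x': (-0.05, 25), 'r+x': (0.3, 28), 'p-83': (1.95, 0), 'p-75': (1.95, 0)}
{'b-x': (-1.24, 12), 'b+x': (1.96, 9), 'r-x': (0.06, 30), 'r+x': (-0.24, 30), 'p-83': (-13.95, 0)}
both [      0.5675      -0.162        0.0848 7501528.1278       0.0012
       0.2551      -0.1574       0.0036] yaw 4.86059236839139
{'b-x': (-1.78, 14), 'b+x': (1.76, 13), 'b+y': (0.01, 29), 'r-x': (-0.2, 29), 'r+x': (0.11, 28), 'p-83': (1.18, 0), 'p-75': (1.23, 0)}
top [ 5.6605e-01 -1.6203e-01  8.1453e-02 -4.8465e+08 -3.7399e-05  4.6962e-04] yaw 4.66690903155505
{'b-x': (1.8, 0), 'b+x': (1.8, 0), 'r-x': (1.8, 0), 'r+x': (1.8, 0), 'p-83': (1.8, 0)}
top noplate-y [ 0.1934  2.0546  0.224  -4.3798 -0.     -0.    ] yaw 12.831844649483823
{'b-x': (-2.03, 13), 'b+x': (1.55, 13), 'b+y': (0.06, 29), 'r-x': (-0.05, 25), 'r+x': (0.3, 28), 'p-83': (1.98, 0), 'p-75': (1.98, 0)}
{'b-x': (-1.23, 12), 'b+x': (1.96, 9), 'r-x': (0.06, 30), 'r+x': (-0.24, 30), 'p-83': (-16.7, 0)}
both [      0.5675      -0.162        0.085  -328429.9374       0.0012
       0.2573      -0.1569       0.0036] yaw 4.871610321577509
400 407 194 216
267 286 130 138
```

```bash
cat >> h.py <<'E'
from scipy.spatial.transform import Rotation as Ro
def go(pos,yaw,pose=None):
    o=ctrl.get_obs(); p,e=pose if pose else (o["tool_pos"],o["orientation"])
    R=Ro.from_euler("xyz",e,degrees=True); Q=Ro.from_euler("xyz",[180,0,yaw],degrees=True)
    print("shift cm",(R.inv().apply(np.array(pos)-p)*100).round(2),"turn",(R.inv()*Q).as_rotvec(degrees=True).round(2))
def st():
    o=ctrl.get_obs(); print({k:np.round(o[k],4).tolist() for k in("clock","tool_pos","orientation","force","moment","opening","gripper_force","joint_pos")})
E
python3 - <<'E'
from h import *
np.set_printoptions(precision=4,suppress=True)
t=ctrl.snapshot("top"); s=ctrl.snapshot("side")
A=np.radians(4.8); C=np.array([.5665,-.162]); R=np.array([[np.cos(A),-np.sin(A)],[np.sin(A),np.cos(A)]])
for z,c,uv in((.068,t,[(404.2,194.1),(407,215.9)]),(.052,s,[(266.5,134),(286.5,134)])):
    print("plate local",(back(c,uv,z)[:,:2]-C)@R)
e=back(t,[(256.4,241),(309.7,241)],.040); print("rod",e,"mid",e.mean(0))
# rest foot corners from crop
print("foot",back(t,[(266,235),(303,235),(266,249),(303,249)],.010)[:,:2])
from scipy.optimize import least_squares
def tri(a,b): return least_squares(lambda X:np.r_[(proj(t,X)-a).ravel(),(proj(s,X)-b).ravel()],[.5,.1,.05]).x
print("box near corner",tri((314,230),(306,166)),back(t,[(314,230),(336,227),(310,177)],.06)[:,:2])
print("case",back(t,[(302,262),(305,300),(376,256)],.03)[:,:2])
print("flask top",tri((293,156),(240,142)),"feeder edge chk")
go([.5,-.3,.25],-130)
E
```

```text
plate local [[ 0.037  -0.0821]
 [-0.0402 -0.0825]]
plate local [[ 0.0385 -0.0797]
 [-0.0353 -0.0753]]
rod [[0.4387 0.2701 0.04  ]
 [0.4426 0.0864 0.04  ]] mid [0.4407 0.1782 0.04  ]
foot [[0.4636 0.2383]
 [0.4664 0.1076]
 [0.4143 0.237 ]
 [0.4169 0.1071]]
box near corner [0.4787 0.078  0.1188] [[ 0.4786  0.0737]
 [ 0.4906 -0.002 ]
 [ 0.6653  0.0885]]
case [[ 0.3706  0.1115]
 [ 0.2429  0.1   ]
 [ 0.396  -0.1459]]
flask top [0.6733 0.1579 0.2473] feeder edge chk
shift cm [-40.15  25.21  -2.34] turn [  0.     0.   -34.49]
```

```bash
python3 - <<'E'
import cv2,numpy as np
a=cv2.imread("pics/top0.png"); b=cv2.imread("pics/side0.png")
c=lambda im,x,y,w,h,f: cv2.resize(im[y:y+h,x:x+w],(w*f,h*f),interpolation=cv2.INTER_CUBIC)
o=np.zeros((600,800,3),np.uint8); o[:,:400]=c(a,250,165,80,120,5); o[:500,400:]=c(b,245,140,80,100,5); cv2.imwrite("pics/box.png",o)
E
```

```text
(no output)
```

View pics/box.png

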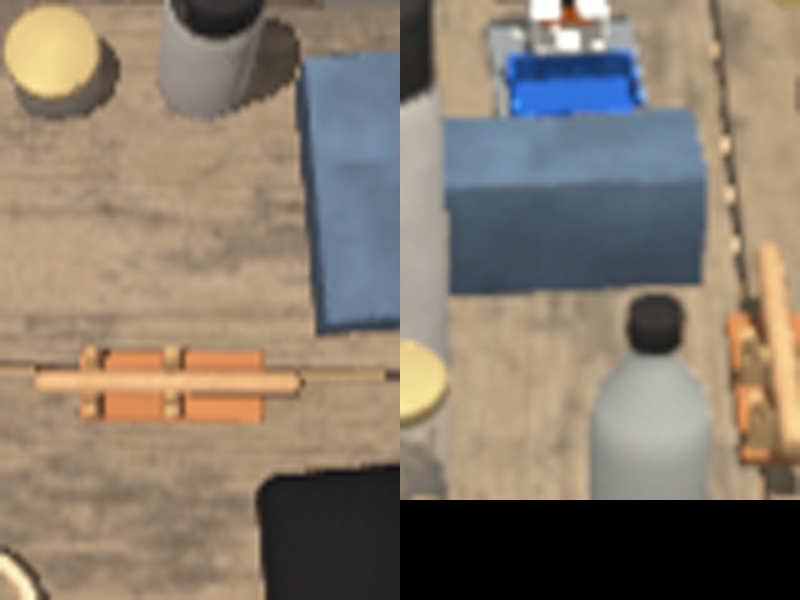

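The blue box's near top corner is at top px (314,231.6) and side px (306.2,176.4). The black case's corner is at top px (302,260). Gripping the rod about 42 mm behind its middle clears both. Moving off.

send_rows --plan '[[[-40.2,25.2,-2.3,0,0,-34.5],[-40.2,25.2,-2.3,0,0,-34.5],[-40.2,25.2,-2.3,0,0,-34.5],[-40.2,25.2,-2.3,0,0,-34.5],[-40.2,25.2,-2.3,0,0,-34.5],[-40.2,25.2,-2.3,0,0,-34.5],[-40.2,25.2,-2.3,0,0,-34.5],[-40.2,25.2,-2.3,0,0,-34.5]]]' --fingers 0.5

```text
clock: 1.17
tool_pos: [0.4061, -0.4028, 0.2432]
orientation: [-180.0, 0.0, -130.0]
force: [1.5, -0.4, -0.2]
opening: 0.0451
gripper_force: 0.0
```

```bash
python3 - <<'E'
from h import *
t=ctrl.snapshot("top"); s=ctrl.snapshot("side")
from scipy.optimize import least_squares
print("box",least_squares(lambda X:np.r_[(proj(t,X)-(314,231.6)).ravel(),(proj(s,X)-(306.2,176.4)).ravel()],[.5,.1,.05]).x)
st(); go([.4416,.1362,.22],-88.8)
E
```

```text
box [0.4769691  0.07423611 0.0789224 ]
{'clock': 1.2667, 'tool_pos': [0.4087, -0.4011, 0.2435], 'orientation': [-179.8959, 0.0522, -129.6854], 'force': [0.5953, -0.5196, 0.6164], 'moment': [0.0154, 0.0779, -0.0307], 'opening': 0.0445, 'gripper_force': 0.0, 'joint_pos': [-24.9108, 10.2674, -11.1308, -0.0257, -68.4879, -14.7652]}
shift cm [-43.45  31.78   2.33] turn [-1.200e-01  1.000e-02 -4.089e+01]
```

send_rows --plan '[[[-43.4,31.8,2.0,0,0,-40.9],[-43.4,31.8,2.0,0,0,-40.9],[-43.4,31.8,2.0,0,0,-40.9],[-43.4,31.8,2.0,0,0,-40.9],[-43.4,31.8,2.0,0,0,-40.9],[-43.4,31.8,2.0,0,0,-40.9],[-43.4,31.8,2.0,0,0,-40.9],[-43.4,31.8,2.0,0,0,-40.9]]]'

```text
clock: 1.93
tool_pos: [0.4265, -0.0706, 0.2307]
orientation: [-179.9, 0.0, -89.1]
force: [1.4, -0.0, 0.6]
opening: 0.0434
gripper_force: 0.0
```

```bash
python3 - <<'E'
from h import *
st(); go([.4416,.1362,.15],-88.8)
E
```

```text
{'clock': 1.9333, 'tool_pos': [0.4265, -0.0706, 0.2307], 'orientation': [-179.925, 0.0153, -89.0739], 'force': [1.4225, -0.0049, 0.5882], 'moment': [-0.0208, -0.0933, -0.0191], 'opening': 0.0434, 'gripper_force': 0.0, 'joint_pos': [16.9425, -3.4045, -27.6773, 0.0066, -65.6509, -16.0191]}
shift cm [-20.65  -1.83   8.08] turn [-0.07  0.02 -0.27]
```

send_rows --plan '[[[-20.6,-1.8,5.0,0,0,-0.3],[-20.6,-1.8,5.0,0,0,-0.3],[-20.6,-1.8,5.0,0,0,-0.3],[-20.6,-1.8,5.0,0,0,-0.3],[-20.6,-1.8,5.0,0,0,-0.3],[-20.6,-1.8,5.0,0,0,-0.3],[-20.6,-1.8,5.0,0,0,-0.3],[-20.6,-1.8,5.0,0,0,-0.3]]]'

```text
clock: 2.6
tool_pos: [0.4414, 0.1341, 0.1802]
orientation: [180.0, -0.0, -88.7]
force: [-0.6, -0.4, 0.4]
opening: 0.0433
gripper_force: 0.0
```

```bash
python3 - <<'E'
from h import *
t=ctrl.snapshot("top"); cv2.imwrite("pics/t1.png",t["img"][:,:,::-1]); st(); go([.4416,.1362,.022],-88.8)
E
```

```text
{'clock': 2.65, 'tool_pos': [0.4415, 0.1335, 0.1804], 'orientation': [179.9936, -0.0103, -88.78], 'force': [-0.2391, 0.151, -0.629], 'moment': [-0.0111, 0.1478, -0.023], 'opening': 0.0439, 'gripper_force': 0.0, 'joint_pos': [41.4034, 2.2643, -29.1242, 0.0044, -58.623, -40.1857]}
shift cm [-0.27 -0.02 15.84] turn [ 0.01 -0.01  0.02]
```

send_rows --plan '[[[-0.3,0,4,0,0,0],[-0.3,0,8,0,0,0],[-0.3,0,11,0,0,0],[-0.3,0,13,0,0,0],[-0.3,0,14.5,0,0,0],[-0.3,0,15.4,0,0,0],[-0.3,0,15.8,0,0,0],[-0.3,0,15.8,0,0,0]]]'

```text
clock: 3.32
tool_pos: [0.4416, 0.1363, 0.0222]
orientation: [180.0, -0.0, -88.9]
force: [-0.1, -0.2, 0.5]
opening: 0.0442
gripper_force: 0.0
```

send_rows --plan '[[[0,0,0,0,0,0],[0,0,0,0,0,0],[0,0,0,0,0,0],[0,0,0,0,0,0],[0,0,0,0,0,0],[0,0,0,0,0,0],[0,0,0,0,0,0],[0,0,0,0,0,0]]]' --fingers 0

```text
clock: 3.98
tool_pos: [0.4417, 0.1373, 0.0225]
orientation: [-180.0, 0.0, -88.8]
force: [-0.1, 0.1, 2.2]
opening: 0.0151
gripper_force: 29.9
```

```bash
python3 - <<'E'
from h import *
st()
E
```

```text
{'clock': 3.9833, 'tool_pos': [0.4417, 0.1373, 0.0225], 'orientation': [-179.976, 0.0168, -88.7722], 'force': [-0.0986, 0.1006, 2.2462], 'moment': [0.1414, 0.1069, 0.0003], 'opening': 0.0151, 'gripper_force': 29.9013, 'joint_pos': [41.7737, 14.8951, -40.0845, 0.0048, -34.9912, -40.5498]}
```

Gripped: 15.1 mm opening, 30 N, negligible side load. Lifting, then checking for clutter near the approach spot.

send_rows --plan '[[[0,0,-0.5,0,0,0],[0,0,-2,0,0,0],[0,0,-4.5,0,0,0],[0,0,-7.5,0,0,0],[0,0,-11,0,0,0],[0,0,-14,0,0,0],[0,0,-16.5,0,0,0],[0,0,-17.5,0,0,0]]]'

```text
clock: 4.65
tool_pos: [0.4427, 0.1378, 0.2015]
orientation: [-179.7, 0.2, -88.8]
force: [-0.0, -0.1, -0.4]
opening: 0.0153
gripper_force: 29.9
```

```bash
python3 - <<'E'
from h import *
t=ctrl.snapshot("top"); st(); go([.5857,-.3902,.20],-85.2)
print(back(t,[(456,182),(475,182),(456,203),(475,203),(418,262),(440,262),(428,250)],.05)[:,:2].round(3).tolist())
E
```

```text
{'clock': 4.7, 'tool_pos': [0.443, 0.138, 0.2017], 'orientation': [-179.6967, 0.1874, -88.7518], 'force': [0.4645, 1.3909, 1.1157], 'moment': [0.0417, 0.0018, 0.075], 'opening': 0.015, 'gripper_force': 29.901, 'joint_pos': [41.7656, 1.1633, -27.2687, 0.0623, -61.2157, -40.5478]}
shift cm [ 53.12 -13.12   0.07] turn [-0.31  0.18 -3.55]
[[0.664, -0.438], [0.665, -0.508], [0.587, -0.432], [0.588, -0.502], [0.377, -0.286], [0.378, -0.363], [0.418, -0.323]]
```

send_rows --plan '[[[53.1,-13.1,0,0,0,-3.5],[53.1,-13.1,0,0,0,-3.5],[53.1,-13.1,0,0,0,-3.5],[53.1,-13.1,0,0,0,-3.5],[53.1,-13.1,0,0,0,-3.5],[53.1,-13.1,0,0,0,-3.5],[53.1,-13.1,0,0,0,-3.5],[53.1,-13.1,0,0,0,-3.5]]]'

```text
clock: 5.37
tool_pos: [0.5277, -0.1868, 0.1965]
orientation: [179.9, 0.0, -85.3]
force: [1.8, 1.1, 0.9]
opening: 0.015
gripper_force: 29.9
```

```bash
python3 - <<'E'
from h import *
st(); go([.5857,-.3902,.12],-85.2)
E
```

```text
{'clock': 5.3667, 'tool_pos': [0.5277, -0.1868, 0.1965], 'orientation': [179.9287, 0.0255, -85.2916], 'force': [1.831, 1.1486, 0.929], 'moment': [0.1222, -0.1122, 0.0315], 'opening': 0.015, 'gripper_force': 29.9021, 'joint_pos': [0.5268, 11.0754, -16.4963, -0.0228, -62.5013, 4.1922]}
shift cm [20.75 -4.12  7.64] turn [ 0.07  0.03 -0.09]
```

send_rows --plan '[[[20.7,-4.1,0,0,0,0],[20.7,-4.1,0,0,0,0],[20.7,-4.1,0,0,0,0],[20.7,-4.1,0,0,0,0],[20.7,-4.1,2,0,0,0],[20.7,-4.1,5,0,0,0],[20.7,-4.1,7.6,0,0,0],[20.7,-4.1,7.6,0,0,0]]]'

```text
clock: 6.03
tool_pos: [0.5817, -0.3867, 0.113]
orientation: [179.4, 0.4, -85.5]
force: [-1.3, 0.3, -1.4]
opening: 0.0153
gripper_force: 29.9
```

```bash
python3 - <<'E'
from h import *
t=ctrl.snapshot("top"); s=ctrl.snapshot("side"); st()
c=lambda im,x,y,w,h,f: cv2.resize(im[y:y+h,x:x+w,::-1],(w*f,h*f),interpolation=cv2.INTER_CUBIC)
o=np.zeros((600,800,3),np.uint8); o[:300,:800]=c(t["img"],345,175,160,60,5); o[300:600,:420]=c(s["img"],245,85,70,50,6); cv2.imwrite("pics/pre.png",o)
cv2.imwrite("pics/pre_t.png",t["img"][:,:,::-1])
E
```

```text
{'clock': 6.1333, 'tool_pos': [0.5851, -0.3875, 0.12], 'orientation': [179.7932, 0.0681, -85.2837], 'force': [0.3662, 0.1416, 1.013], 'moment': [-0.0277, -0.0131, 0.0079], 'opening': 0.0152, 'gripper_force': 29.901, 'joint_pos': [-17.6467, 27.3914, -3.0649, 0.0182, -59.7608, 22.354]}
```

View pics/pre.png

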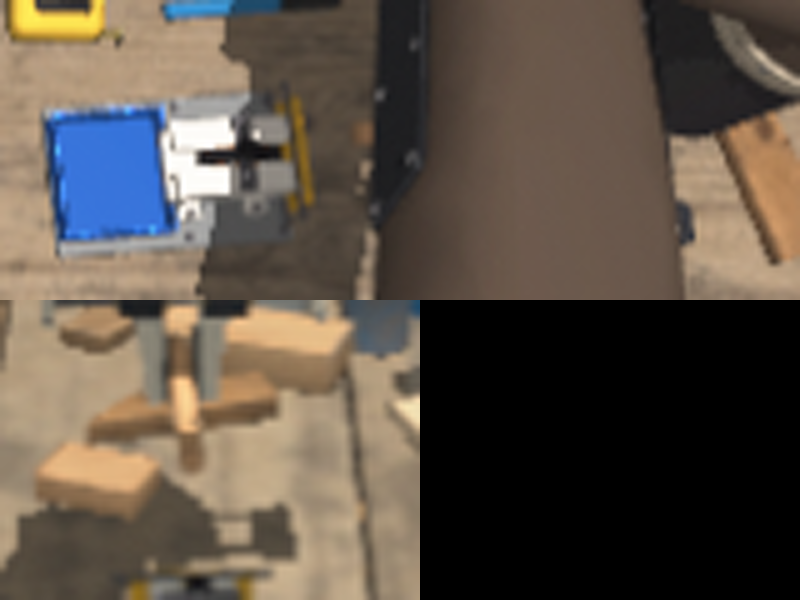

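```bash
python3 - <<'E'
from h import *
np.set_printoptions(precision=4,suppress=True)
t=ctrl.snapshot("top"); s=ctrl.snapshot("side"); st()
P=[[.5743,-.257,.1375],[.5743,-.257,.1455],[.5743,-.257,.1295],[.585,-.3875,.1375]]
print(proj(t,P),proj(s,P))
for c,u0,v0,w,h in((t,413,194,8,12),(s,270,100,14,16)):
    print(c["img"][v0:v0+h,u0:u0+w].sum(2).astype(int)//3)
go([.5857,-.3902,.0340],-85.2)
E
```

```text
{'clock': 6.2333, 'tool_pos': [0.5871, -0.3877, 0.1233], 'orientation': [-179.9008, -0.0861, -85.2163], 'force': [0.0154, 0.343, 0.453], 'moment': [0.0132, 0.0426, 0.0163], 'opening': 0.0152, 'gripper_force': 29.9008, 'joint_pos': [-17.5982, 27.1944, -2.9315, 0.0485, -59.7496, 22.3576]}
[[416.3784 200.3022]
 [417.2512 199.813 ]
 [415.516  200.7855]
 [454.8311 198.0781]] [[276.8248 110.57  ]
 [276.8448 108.5215]
 [276.805  112.6052]
 [274.2823  95.6127]]
[[68 70 70 65 59 59 56 63]
 [73 71 69 64 60 62 59 50]
 [72 71 72 69 68 68 58 40]
 [72 74 76 75 76 76 60 36]
 [74 75 74 75 80 83 66 37]
 [71 72 71 73 82 89 72 40]
 [69 71 72 72 83 93 74 39]
 [73 73 71 71 82 91 72 36]
 [76 75 71 70 78 82 63 31]
 [74 73 70 71 72 72 55 31]
 [71 72 72 71 70 70 55 31]
 [70 72 75 74 72 70 53 31]]
[[115  97 109 164 196 201 176 122 125 132 140 140 142 142]
 [115 119 127 159 191 197 177 137 140 142 145 144 143 142]
 [132 133 135 154 186 194 184 153 139 139 140 132 124 115]
 [132 128 129 150 183 196 189 152 106 100  99  97  94  91]
 [107  99 102 137 176 184 184 156  93  84  85  86  87  87]
 [ 89  83  85 116 138 113 135 143  88  83  88  98 105 107]
 [ 82  77  76  86  98  97  99  99 101 114 121 137 150 154]
 [103 103 105 104  97  95  95 108 134 154 156 153 151 155]
 [148 151 151 138 106  90  93 108 138 156 158 151 147 150]
 [150 153 153 140 109  95  96 109 136 157 156 148 144 147]
 [150 152 148 141 117  99  98 105 133 159 158 151 143 148]
 [156 153 144 139 122 102  98 110 138 158 159 153 148 150]
 [166 149 144 143 137 120 116 133 152 159 158 153 148 149]
 [142 120 134 147 149 149 152 163 161 161 159 150 146 152]
 [116  94 102 137 151 156 162 165 162 160 157 149 145 152]
 [101  85  77 105 134 148 163 165 160 157 155 151 149 155]]
shift cm [0.22 0.17 8.93] turn [-0.1  -0.09 -0.02]
```

The top view shows the rod tip at (417,200) and the side view shows it at (275.5,109). Both agree with the kinematics within about 2 mm. Correcting for those biases, both cameras put the port at about (0.573,-0.245). Descending in front of it.

```bash
python3 - <<'E'
from h import *
st(); go([.5849,-.3865,.0340],-85.2)
E
```

```text
{'clock': 6.2333, 'tool_pos': [0.5871, -0.3877, 0.1233], 'orientation': [-179.9008, -0.0861, -85.2163], 'force': [0.0154, 0.343, 0.453], 'moment': [0.0132, 0.0426, 0.0163], 'opening': 0.0152, 'gripper_force': 29.9008, 'joint_pos': [-17.5982, 27.1944, -2.9315, 0.0485, -59.7496, 22.3576]}
shift cm [-0.15  0.22  8.93] turn [-0.1  -0.09 -0.02]
```

send_rows --plan '[[[0,0.2,3,0,0,0],[0,0.2,6,0,0,0],[0,0.2,7.5,0,0,0],[0,0.2,8.5,0,0,0],[0,0.2,8.5,0,0,0],[0,0.2,8.5,0,0,0],[0,0.2,8.5,0,0,0],[0,0.2,8.5,0,0,0]]]'

```text
clock: 6.9
tool_pos: [0.5854, -0.3882, 0.0385]
orientation: [-179.8, -0.1, -85.3]
force: [-0.0, -0.1, -0.6]
opening: 0.0152
gripper_force: 29.9
```

```bash
python3 - <<'E'
from h import *
st(); go([.5849,-.3865,.0340],-85.2)
E
```

```text
{'clock': 6.9, 'tool_pos': [0.5854, -0.3882, 0.0385], 'orientation': [-179.8339, -0.0895, -85.2582], 'force': [-0.0081, -0.129, -0.5653], 'moment': [0.0221, 0.1383, 0.0186], 'opening': 0.0152, 'gripper_force': 29.9008, 'joint_pos': [-17.6969, 31.697, -7.6904, 0.0251, -50.4249, 22.4229]}
shift cm [-0.18  0.03  0.45] turn [-0.17 -0.09 -0.06]
```

send_rows --plan '[[[0,0,0.3,-0.17,-0.09,-0.06],[-0.2,0,0.45,-0.17,-0.09,-0.06],[-0.2,0.05,0.45,-0.17,-0.09,-0.06],[-0.2,0.05,0.45,-0.17,-0.09,-0.06],[-0.2,0.05,0.45,-0.17,-0.09,-0.06],[-0.2,0.05,0.45,-0.17,-0.09,-0.06]]]'

```text
clock: 7.4
tool_pos: [0.5834, -0.3859, 0.0319]
orientation: [179.8, 0.1, -85.2]
force: [0.4, -0.5, 0.0]
opening: 0.015
gripper_force: 29.9
```

```bash
python3 - <<'E'
from h import *
t=ctrl.snapshot("top"); s=ctrl.snapshot("side"); st()
c=lambda im,x,y,w,h,f: cv2.resize(im[y:y+h,x:x+w,::-1],(w*f,h*f),interpolation=cv2.INTER_CUBIC)
o=np.zeros((600,800,3),np.uint8); o[:400,:800]=c(t["img"],345,185,80,40,10); o[400:600,:480]=c(s["img"],255,118,48,20,10); cv2.imwrite("pics/pre2.png",o)
E
```

```text
{'clock': 7.5, 'tool_pos': [0.5834, -0.386, 0.0318], 'orientation': [179.8292, 0.0863, -85.2237], 'force': [-0.5087, -0.4291, -0.6726], 'moment': [-0.0481, 0.1109, -0.0124], 'opening': 0.0149, 'gripper_force': 29.9009, 'joint_pos': [-17.5805, 32.0748, -8.0292, -0.0193, -50.0868, 22.3694]}
```

View pics/pre2.png

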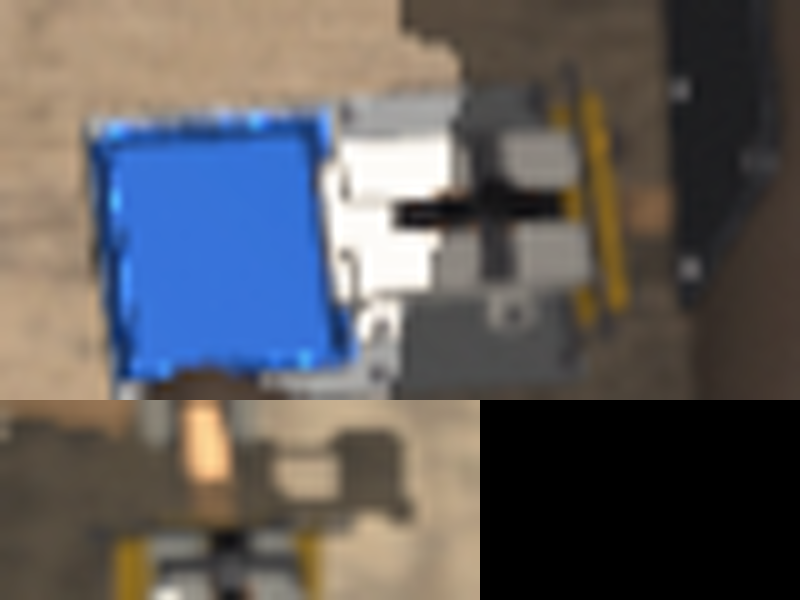

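The top view shows the rod at (628–670,207), in line with the plate's middle within about 0.5 mm. The side view shows the rod at (210,480) and the plate's middle at (219,550), consistent within about 1.5 mm. I'll raise it 1.8 mm and feel forward slowly.

send_rows --plan '[[[0,0,-0.18,0,0,0],[-0.3,0,-0.18,0,0,0],[-0.6,0,-0.18,0,0,0],[-0.8,0,-0.18,0,0,0],[-0.9,0,-0.18,0,0,0],[-0.95,0,-0.18,0,0,0],[-1.0,0,-0.18,0,0,0],[-1.05,0,-0.18,0,0,0]]]'

```text
clock: 8.17
tool_pos: [0.5826, -0.3754, 0.0337]
orientation: [179.8, 0.1, -85.2]
force: [0.5, 1.0, -0.4]
opening: 0.0154
gripper_force: 29.9
```

```bash
python3 - <<'E'
from h import *
st()
E
```

```text
{'clock': 8.1667, 'tool_pos': [0.5826, -0.3754, 0.0337], 'orientation': [179.8351, 0.0877, -85.2193], 'force': [0.4901, 1.0262, -0.3791], 'moment': [-0.0011, 0.1041, -0.0077], 'opening': 0.0154, 'gripper_force': 29.9009, 'joint_pos': [-16.7402, 31.4624, -8.8869, -0.0276, -49.8363, 21.5388]}
```

send_rows --plan '[[[-0.07,0,0,0,0,0],[-0.14,0,0,0,0,0],[-0.2,0,0,0,0,0],[-0.26,0,0,0,0,0],[-0.32,0,0,0,0,0],[-0.38,0,0,0,0,0],[-0.44,0,0,0,0,0],[-0.5,0,0,0,0,0]]]'

```text
clock: 8.83
tool_pos: [0.5821, -0.3704, 0.0336]
orientation: [179.8, 0.1, -85.2]
force: [-0.3, -0.4, -0.9]
opening: 0.0151
gripper_force: 29.9
```

send_rows --plan '[[[-0.08,0,0,0,0,0],[-0.16,0,0,0,0,0],[-0.24,0,0,0,0,0],[-0.32,0,0,0,0,0],[-0.4,0,0,0,0,0],[-0.48,0,0,0,0,0],[-0.54,0,0,0,0,0],[-0.6,0,0,0,0,0]]]'

```text
clock: 9.5
tool_pos: [0.5817, -0.3644, 0.0337]
orientation: [179.8, 0.1, -85.2]
force: [-0.2, 0.3, -0.7]
opening: 0.0154
gripper_force: 29.9
```

The tip is through the port with no contact. Now pushing on toward the slug.

send_rows --plan '[[[-0.12,0,0,0,0,0],[-0.24,0,0,0,0,0],[-0.36,0,0,0,0,0],[-0.48,0,0,0,0,0],[-0.6,0,0,0,0,0],[-0.72,0,0,0,0,0],[-0.84,0,0,0,0,0],[-0.96,0,0,0,0,0]]]'

```text
clock: 10.17
tool_pos: [0.5809, -0.3548, 0.0337]
orientation: [179.8, 0.1, -85.2]
force: [-0.4, -0.6, -1.3]
opening: 0.015
gripper_force: 29.9
```

send_rows --plan '[[[-0.1,0,0,0,0,0],[-0.2,0,0,0,0,0],[-0.3,0,0,0,0,0],[-0.4,0,0,0,0,0],[-0.5,0,0,0,0,0],[-0.6,0,0,0,0,0],[-0.7,0,0,0,0,0],[-0.8,0,0,0,0,0]]]'

```text
clock: 10.83
tool_pos: [0.5808, -0.3487, 0.0344]
orientation: [179.9, -0.0, -85.2]
force: [1.1, -8.5, 0.4]
opening: 0.0149
gripper_force: 29.9
```

```bash
python3 - <<'E'
from h import *
st()
E
```

```text
{'clock': 10.8333, 'tool_pos': [0.5808, -0.3487, 0.0344], 'orientation': [179.9116, -0.0479, -85.2126], 'force': [1.1483, -8.478, 0.3919], 'moment': [-3.0453, -0.1464, 0.0186], 'opening': 0.0149, 'gripper_force': 29.9032, 'joint_pos': [-14.4866, 30.1583, -11.2725, 0.0992, -48.6369, 19.2084]}
```

Contact with the slug (8.5 N along the chute), with the side force small.

send_rows --plan '[[[-0.12,0,0,0,0,0],[-0.24,0,0,0,0,0],[-0.36,0,0,0,0,0],[-0.48,0,0,0,0,0],[-0.6,0,0,0,0,0],[-0.72,0,0,0,0,0],[-0.84,0,0,0,0,0],[-0.96,0,0,0,0,0]]]'

```text
clock: 11.5
tool_pos: [0.58, -0.339, 0.0344]
orientation: [179.9, -0.0, -85.2]
force: [0.1, -8.8, 0.5]
opening: 0.0149
gripper_force: 29.9
```

send_rows --plan '[[[-0.12,0,0,0,0,0],[-0.24,0,0,0,0,0],[-0.36,0,0,0,0,0],[-0.48,0,0,0,0,0],[-0.6,0,0,0,0,0],[-0.72,0,0,0,0,0],[-0.84,0,0,0,0,0],[-0.96,0,0,0,0,0]]]'

```text
clock: 12.17
tool_pos: [0.5793, -0.3294, 0.0344]
orientation: [179.9, -0.0, -85.2]
force: [0.8, -8.8, -0.5]
opening: 0.0152
gripper_force: 29.9
```

```bash
python3 - <<'E'
from h import *
st()
E
```

```text
{'clock': 12.1667, 'tool_pos': [0.5793, -0.3294, 0.0344], 'orientation': [179.9115, -0.0369, -85.2187], 'force': [0.8369, -8.7829, -0.4633], 'moment': [-2.9405, -0.2063, 0.0225], 'opening': 0.0152, 'gripper_force': 29.9015, 'joint_pos': [-12.8617, 29.3229, -12.8249, 0.0835, -47.9254, 17.587]}
```

send_rows --plan '[[[-0.15,0,0,0,0,0],[-0.3,0,0,0,0,0],[-0.45,0,0,0,0,0],[-0.6,0,0,0,0,0],[-0.75,0,0,0,0,0],[-0.9,0,0,0,0,0],[-1.05,0,0,0,0,0],[-1.2,0,0,0,0,0]]]'

```text
clock: 12.83
tool_pos: [0.5783, -0.3175, 0.0344]
orientation: [179.9, -0.0, -85.2]
force: [1.3, -9.3, -1.0]
opening: 0.0149
gripper_force: 29.9
```

send_rows --plan '[[[-0.15,0,0,0,0,0],[-0.3,0,0,0,0,0],[-0.45,0,0,0,0,0],[-0.6,0,0,0,0,0],[-0.75,0,0,0,0,0],[-0.9,0,0,0,0,0],[-1.05,0,0,0,0,0],[-1.2,0,0,0,0,0]]]'

```text
clock: 13.5
tool_pos: [0.5775, -0.3055, 0.0345]
orientation: [179.9, -0.0, -85.2]
force: [1.4, -8.9, -1.0]
opening: 0.0149
gripper_force: 29.9
```

```bash
python3 - <<'E'
from h import *
st()
E
```

```text
{'clock': 13.5, 'tool_pos': [0.5775, -0.3055, 0.0345], 'orientation': [179.9355, -0.0432, -85.2133], 'force': [1.378, -8.9308, -0.972], 'moment': [-3.0825, -0.406, -0.0326], 'opening': 0.0149, 'gripper_force': 29.9025, 'joint_pos': [-10.7721, 28.3203, -14.6554, 0.0805, -47.0749, 15.5039]}
```

send_rows --plan '[[[-0.15,0,0,0,0,0],[-0.3,0,0,0,0,0],[-0.45,0,0,0,0,0],[-0.6,0,0,0,0,0],[-0.75,0,0,0,0,0],[-0.9,0,0,0,0,0],[-1.05,0,0,0,0,0],[-1.2,0,0,0,0,0]]]'

```text
clock: 14.17
tool_pos: [0.5762, -0.2918, 0.034]
orientation: [179.9, 0.1, -85.2]
force: [3.2, -3.0, 0.2]
opening: 0.0153
gripper_force: 29.9
```

send_rows --plan '[[[-0.15,0,0,0,0,0],[-0.3,0,0,0,0,0],[-0.45,0,0,0,0,0],[-0.6,0,0,0,0,0],[-0.75,0,0,0,0,0],[-0.9,0,0,0,0,0],[-1.05,0,0,0,0,0],[-1.2,0,0,0,0,0]]]'

```text
clock: 14.83
tool_pos: [0.5752, -0.28, 0.034]
orientation: [179.9, 0.1, -85.2]
force: [4.9, -2.8, -0.4]
opening: 0.0147
gripper_force: 30.0
```

```bash
python3 - <<'E'
from h import *
t=ctrl.snapshot("top"); s=ctrl.snapshot("side"); st()
c=lambda im,x,y,w,h,f: cv2.resize(im[y:y+h,x:x+w,::-1],(w*f,h*f),interpolation=cv2.INTER_CUBIC)
o=np.zeros((600,800,3),np.uint8); o[:320,:640]=c(t["img"],345,185,80,40,8); o[330:600,:360]=c(s["img"],250,125,60,45,6); cv2.imwrite("pics/push.png",o)
E
```

```text
{'clock': 14.9333, 'tool_pos': [0.5752, -0.2796, 0.034], 'orientation': [179.8934, 0.0863, -85.2134], 'force': [5.1618, -0.7603, -0.377], 'moment': [-0.1146, -1.7266, -0.2011], 'opening': 0.0153, 'gripper_force': 29.9733, 'joint_pos': [-8.5087, 27.3716, -16.4244, -0.0821, -46.3276, 13.3521]}
```

View pics/push.png

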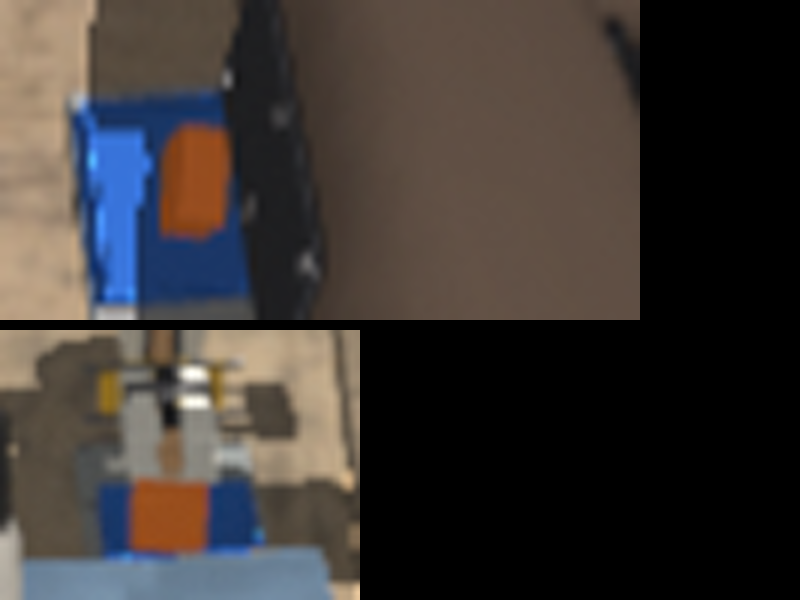

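The top view shows the slug overhanging the tray at crop (195,180), and the side view shows the rod under the roof slot at (172,455). The side load is 5 N in +x. I'll ease the rod 1 mm in +x and push another 12 mm.

send_rows --plan '[[[-0.15,-0.1,0,0,0,0],[-0.3,-0.12,0,0,0,0],[-0.45,-0.13,0,0,0,0],[-0.6,-0.14,0,0,0,0],[-0.75,-0.15,0,0,0,0],[-0.9,-0.15,0,0,0,0],[-1.05,-0.16,0,0,0,0],[-1.2,-0.16,0,0,0,0]]]'

```text
clock: 15.6
tool_pos: [0.5748, -0.2676, 0.0337]
orientation: [179.8, 0.1, -85.2]
force: [2.2, -0.6, 0.4]
opening: 0.0151
gripper_force: 29.9
```

```bash
python3 - <<'E'
from h import *
np.set_printoptions(precision=3,suppress=True)
t=ctrl.snapshot("top"); s=ctrl.snapshot("side"); st()
for n,c,b in(("t",t,(345,185,45,45)),("s",s,(255,130,45,50))):
    m=seg(c,(5,150,60),(15,255,255),b); print(n,m.sum(),cv2.boundingRect(m),rect(m)[0], back(c,[np.argwhere(m)[:,::-1].mean(0)],.03))
cv2.imwrite("pics/a.png",np.hstack([cv2.resize(t["img"][185:235,345:395,::-1],(400,400),interpolation=2),cv2.resize(s["img"][125:175,250:300,::-1],(400,400),interpolation=2)]))
E
```

```text
{'clock': 15.7, 'tool_pos': [0.5748, -0.2674, 0.0336], 'orientation': [179.7928, 0.1163, -85.2207], 'force': [1.5739, 0.4811, 0.2896], 'moment': [0.3109, -0.4755, -0.0595], 'opening': 0.0149, 'gripper_force': 29.91, 'joint_pos': [-7.3818, 27.0233, -17.1075, -0.0972, -46.0963, 12.2289]}
t 56 (365, 201, 6, 13) ((367.5, 207.0), (5.0, 12.0), 0.0) [[ 0.565 -0.118  0.03 ]]
s 132 (272, 150, 12, 12) ((277.5, 155.5), (11.0, 11.0), 90.0) [[ 0.57  -0.125  0.03 ]]
```

View pics/a.png

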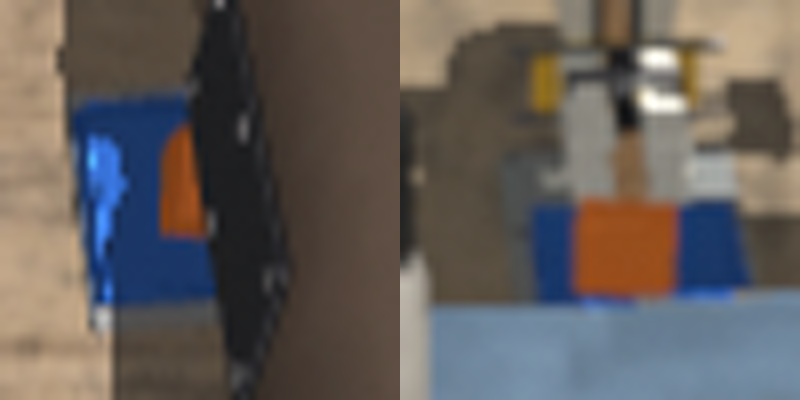

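The push force has dropped to about 0 and the slug no longer moves with the rod. Its side-view outline of 12x12 px at (277,155) fits it lying flat in the tray. Drawing the rod out.

send_rows --plan '[[[0.6,0,0,0,0,0],[1.6,0,0,0,0,0],[2.8,0.02,0,0,0,0],[4.2,0.04,0,0,0,0],[5.6,0.06,0,0,0,0],[7.0,0.08,0,0,0,0],[8.4,0.1,0,0,0,0],[9.4,0.1,0,0,0,0]]]'

```text
clock: 16.37
tool_pos: [0.5817, -0.364, 0.0334]
orientation: [179.8, 0.1, -85.3]
force: [0.2, 0.4, -0.8]
opening: 0.0152
gripper_force: 29.9
```

send_rows --plan '[[[0.8,0,0,0,0,0],[1.6,0,0,0,0,0],[2.2,0,0,0,0,0],[2.6,0,0,0,0,0],[2.8,0,0,0,0,0],[2.8,0,0,0,0,0]]]'

```text
clock: 16.87
tool_pos: [0.5844, -0.3896, 0.0336]
orientation: [179.8, 0.1, -85.2]
force: [0.4, 1.0, -0.0]
opening: 0.0151
gripper_force: 29.9
```

```bash
python3 - <<'E'
from h import *
s=ctrl.snapshot("side"); st(); m=seg(s,(5,150,60),(15,255,255),(255,130,45,50)); print(m.sum(),cv2.boundingRect(m))
E
```

```text
{'clock': 16.9167, 'tool_pos': [0.5844, -0.3893, 0.0336], 'orientation': [179.8272, 0.0958, -85.2154], 'force': [-0.2174, 0.6371, -0.2572], 'moment': [0.0451, 0.0717, -0.0029], 'opening': 0.0149, 'gripper_force': 29.9023, 'joint_pos': [-17.8329, 32.171, -7.5582, -0.0285, -50.4672, 22.6359]}
107 (272, 150, 13, 12)
```

send_rows --plan '[[[0,0,-1,0,0,0],[0,0,-3,0,0,0],[0,0,-6,0,0,0],[0,0,-9.5,0,0,0],[0,0,-13,0,0,0],[0,0,-15.5,0,0,0],[0,0,-16.8,0,0,0],[0,0,-16.8,0,0,0]]]'

```text
clock: 17.58
tool_pos: [0.5866, -0.3902, 0.2075]
orientation: [-179.8, -0.1, -85.2]
force: [0.6, -0.2, -0.0]
opening: 0.015
gripper_force: 29.9
```

```bash
python3 - <<'E'
from h import *
np.set_printoptions(precision=3,suppress=True)
t=ctrl.snapshot("top"); s=ctrl.snapshot("side"); st()
m=seg(t,(5,150,60),(15,255,255),(345,185,50,45)); print(m.sum(),rect(m)); print(back(t,rect(m)[1],.034))
# rod tip in side view: predicted cols
P=np.array(ctrl.get_obs()["tool_pos"])+[-.1305*np.sin(np.radians(4.8)),.1305*np.cos(np.radians(4.8)),.0175]; print("tip pred",proj(t,P),proj(s,P))
u,v=proj(s,P)[0].astype(int); print(s["img"][v-5:v+8,u-5:u+6].sum(2).astype(int)//3)
go([.4417,.1373,.20],-88.8)
E
```

```text
{'clock': 17.6833, 'tool_pos': [0.585, -0.3893, 0.2029], 'orientation': [179.9311, 0.0663, -85.1988], 'force': [-0.7783, -0.142, -1.6509], 'moment': [0.0174, 0.1349, 0.0099], 'opening': 0.0147, 'gripper_force': 29.9017, 'joint_pos': [-17.8178, 23.9719, 2.792, -0.0372, -68.9092, 22.6325]}
50 (((368.5, 207.0), (12.0, 7.0), 90.0), array([[365., 201.],
       [372., 201.],
       [372., 213.],
       [365., 213.]], dtype=float32))
[[ 0.589 -0.11   0.034]
 [ 0.59  -0.135  0.034]
 [ 0.547 -0.134  0.034]
 [ 0.546 -0.109  0.034]]
tip pred [[426.67  195.006]] [[277.098  88.44 ]]
[[131 136 136 123 150 158  91 109 146 152 153]
 [125 115 106  96 105 126 143 152 158 155 151]
 [ 99 102 109  95  92 103 144 182 179 158 150]
 [105 128 118  93  86  92 138 182 182 179 178]
 [151 181 159 100  95  98 135 183 183 181 180]
 [175 178 157 103  95  99 138 179 181 180 180]
 [171 170 151 105  94 104 141 174 175 175 176]
 [128 139 143 135 111 135 170 173 171 171 170]
 [115 119 119 118 117 120 125 130 139 149 159]
 [109 111 110 111 112 115 118 119 122 123 124]
 [104 104 105 106 109 110 110 110 108 110 112]
 [102 104 104 103 103 104 106 107 106 106 106]
 [ 98  98  97  98 101 102 104 106 106 104 103]]
shift cm [-53.67   9.87   0.36] turn [0.07 0.06 3.6 ]
```

```bash
python3 - <<'E'
from h import *
t=ctrl.snapshot("top"); s=ctrl.snapshot("side")
for c,(x,y,w,h) in((t,(352,196,36,22)),(s,(264,140,28,26))):
    H=cv2.cvtColor(c["img"],cv2.COLOR_RGB2HSV)[y:y+h,x:x+w]
    for r in H: print("".join("B" if 100<a[0]<130 and a[1]>120 else (str(min(9,a[2]//26)) if a[0]<17 and a[1]>150 else ("#" if a[2]>180 else ("." if a[2]>60 else " "))) for a in r))
    print()
E
```

```text
..............########...#..........
#..#####......BBBBBBBBBBBB..........
...BBBBBBBBBBBBBBBBBBBBBBB.......###
..BBBBBBBBBBBBBBBBBBBBBBBB.#########
#.BBBBBBBBBBBBBB#..#BBBBBB.#########
#.BBBBBBBBBBBBB.999###BBB.##########
#..BBBBBBBBBBB.699999#BB.###########
...BBBBBBBBBB.5799999#BB.##.########
...BBBBBBBBBB.6799999#BBB##.########
...BBBBBBBBBB.67#9999#BBB.######..  
...BBBBBBBBBB.6899999#BBB.######.   
...BBBBBBBBBB.6899999#BBB.######.   
...BBBBBBBBBB.6999999#BBB.##########
...BBBBBBBBBB56999999.BBB.##########
...BBBBBBBBBB56999999.BBB.#.########
...BBBBBBBBBB56999999.BBB.##.#######
....BBBBBBBBB66899999.BBBB##.#######
....BBBBBBBBB555556..BBBBB.#.#######
#...BBBBBBBBB......BBBBBBB.#.##.....
###.BBBBBBBBBBBBBBBBBBBBBB....###...
###.BBBBBBBBBBBBBBBBBBBBBBBB.####...
###.BBBBBBBBBBBBBBBBBBBBBBBB.#..#...

.......######. .######......
.......######...#######.....
.......######....######.....
.......######....######.....
...........##...............
...........##...............
....#......######...........
...###......#####...........
............#####..###......
........##########.###......
...##.B.###99####999#..BBBB.
..#BBBB.9999999999999.BBBBB.
..#BBBB.8999999##9998.BBBBB.
..#BBBB.7999999999997.BBBBBB
..BBBBB.677777777776.BBBBBBB
..BBBBB.566666666676.BBBBBBB
...BBBB..66666666776.BBBBBBB
...BBBB#.66666666676.BBBBBBB
...BBBBB.66666666666.BBBBBBB
...BBBBB.66666666666.BBBBBBB
...BBBBB.6666666666..BBBBBBB
...BBBBB.....666666..BBBBBBB
...BBBBBBB...........BBBBBB.
....BBBB....................
............................
............................
```

The slug stands on end inside the tray, at top px 366–373 and side rows 150–161, clear of the chute with blue tray visible all round it. Now returning to the rest, and estimating the rest's centre to centre the rod.

send_rows --plan '[[[-53.7,9.9,0,0,0,3.6],[-53.7,9.9,0,0,0,3.6],[-53.7,9.9,0,0,0,3.6],[-53.7,9.9,0,0,0,3.6],[-53.7,9.9,0,0,0,3.6],[-53.7,9.9,0,0,0,3.6],[-53.7,9.9,0,0,0,3.6],[-53.7,9.9,0,0,0,3.6]]]'

```text
clock: 18.45
tool_pos: [0.4957, -0.0666, 0.2012]
orientation: [179.7, 0.1, -88.8]
force: [0.7, 0.9, -0.1]
opening: 0.0152
gripper_force: 29.9
```

```bash
python3 - <<'E'
from h import *
st(); go([.4417,.1373,.20],-88.8)
im=cv2.imread("pics/top0.png")[:,:,::-1].copy(); s=ctrl.snapshot("top"); 
H=cv2.cvtColor(im,cv2.COLOR_RGB2HSV)
print("sat foot row 246:",H[246,262:308,1].tolist()); print("sat row 236",H[236,262:308,1].tolist())
for z,us in((.047,(268.3,284.5)),(.010,(265.6,302.9))): print(z,back(s,[(u,246) for u in us],z)[:,1].round(4))
E
```

```text
{'clock': 18.45, 'tool_pos': [0.4957, -0.0666, 0.2012], 'orientation': [179.7118, 0.0608, -88.8348], 'force': [0.693, 0.8602, -0.0934], 'moment': [0.0983, -0.0541, 0.0145], 'opening': 0.0152, 'gripper_force': 29.8994, 'joint_pos': [14.7963, 5.2653, -22.8061, -0.1436, -62.1943, -13.5637]}
shift cm [-20.49   4.99   0.17] turn [ 0.29  0.06 -0.03]
sat foot row 246: [76, 76, 76, 81, 132, 120, 118, 128, 148, 154, 155, 155, 154, 154, 155, 154, 153, 154, 154, 154, 149, 120, 120, 123, 142, 155, 153, 152, 152, 152, 152, 153, 152, 153, 152, 152, 152, 154, 154, 155, 148, 89, 84, 85, 83, 82]
sat row 236 [71, 71, 69, 68, 141, 122, 118, 126, 145, 156, 155, 154, 154, 154, 154, 155, 154, 154, 154, 154, 150, 121, 120, 123, 142, 154, 153, 153, 153, 153, 153, 153, 153, 153, 153, 153, 153, 154, 155, 153, 147, 85, 76, 76, 74, 74]
0.047 [0.2286 0.1732]
0.01 [0.2387 0.1075]
```

send_rows --plan '[[[-20.5,5.0,0,0.3,0,0],[-20.5,5.0,0,0.3,0,0],[-20.5,5.0,0,0.3,0,0],[-20.5,5.0,0,0.3,0,0],[-20.5,5.0,0,0.3,0,0],[-20.5,5.0,0,0.3,0,0],[-20.5,5.0,0,0.3,0,0],[-20.5,5.0,0,0.3,0,0]]]'

```text
clock: 19.17
tool_pos: [0.4425, 0.1358, 0.202]
orientation: [-180.0, 0.0, -88.7]
force: [-0.2, -0.8, 0.1]
opening: 0.0149
gripper_force: 29.9
```

```bash
python3 - <<'E'
from h import *
np.set_printoptions(precision=4,suppress=True)
t=ctrl.snapshot("top"); st(); go([.4417,.1363,.20],-88.8); go([.4417,.1363,.0226],-88.8)
o=ctrl.get_obs(); p=np.array(o["tool_pos"]); z=p[2]+.0175
tip=proj(t,[p+[-.1305*.021,.1305,.0175]])[0]; print("tip pred",tip)
u,v=tip.astype(int); print(t["img"][v-4:v+5,u-6:u+6].sum(2).astype(int)//3)
E
```

```text
{'clock': 19.2167, 'tool_pos': [0.4428, 0.1351, 0.2021], 'orientation': [-179.9486, 0.0187, -88.8166], 'force': [0.2695, -0.4907, -0.4037], 'moment': [0.0062, 0.0424, 0.0233], 'opening': 0.0155, 'gripper_force': 29.9007, 'joint_pos': [41.4598, 1.2373, -27.1213, 0.0216, -61.5902, -40.2866]}
shift cm [-0.12  0.11  0.21] turn [-0.05  0.02 -0.02]
shift cm [-0.11  0.13 17.95] turn [-0.05  0.02 -0.02]
tip pred [255.2357 234.7031]
[[156 157 154 154 154 146 130 126 117  85  67  70]
 [146 144 143 145 147 146 137 119  89  70  71  74]
 [138 134 131 130 135 140 120  90  70  72  75  78]
 [144 142 141 138 127 111  80  70  72  76  78  80]
 [146 146 147 131 102  70  69  73  76  78  81  82]
 [147 147 128  89  68  70  73  77  79  81  82  84]
 [146 130  93  71  71  74  77  80  81  83  85  86]
 [109  86  70  72  75  78  79  82  83  85  87  89]
 [ 55  68  73  75  78  80  82  84  86  87  88  90]]
```

send_rows --plan '[[[0,0.1,3.5,0,0,0],[-0.1,0.1,7,0,0,0],[-0.1,0.1,10.5,0,0,0],[-0.1,0.1,13,0,0,0],[-0.1,0.1,14.8,0,0,0],[-0.1,0.1,15.5,0,0,0],[-0.1,0.1,15.5,0,0,0],[-0.1,0.1,15.5,0,0,0]]]'

```text
clock: 19.88
tool_pos: [0.443, 0.1363, 0.048]
orientation: [-179.9, 0.1, -88.9]
force: [-0.2, 0.1, -0.4]
opening: 0.0153
gripper_force: 29.9
```

```bash
python3 - <<'E'
from h import *
t=ctrl.snapshot("side"); st(); go([.4417,.1363,.0226],-88.8)
E
```

```text
{'clock': 19.9333, 'tool_pos': [0.4433, 0.1368, 0.0487], 'orientation': [-179.8165, 0.1073, -88.8746], 'force': [0.2876, 0.2096, -0.2073], 'moment': [0.0498, 0.0856, -0.0356], 'opening': 0.0152, 'gripper_force': 29.9006, 'joint_pos': [41.6046, 12.3411, -38.5903, 0.0597, -38.8594, -40.5259]}
shift cm [0.05 0.17 2.6 ] turn [-0.18  0.11 -0.07]
```

send_rows --plan '[[[0,0.17,0.3,-0.2,0.1,0],[0,0.17,0.8,-0.2,0.1,0],[0,0.17,1.2,-0.2,0.1,0],[0,0.17,1.5,-0.2,0.1,0],[0,0.17,1.8,-0.2,0.1,0],[0,0.17,2.0,-0.2,0.1,0],[0,0.17,2.2,-0.2,0.1,0],[0,0.17,2.2,-0.2,0.1,0]]]'

```text
clock: 20.6
tool_pos: [0.4406, 0.1369, 0.0253]
orientation: [179.9, -0.0, -88.8]
force: [-0.5, 0.2, 0.0]
opening: 0.0154
gripper_force: 29.9
```

```bash
python3 - <<'E'
from h import *
t=ctrl.snapshot("side"); st(); go([.4417,.1363,.0226],-88.8)
E
```

```text
{'clock': 20.65, 'tool_pos': [0.4407, 0.137, 0.0255], 'orientation': [179.903, -0.0395, -88.821], 'force': [-0.1739, -0.712, -0.6773], 'moment': [0.0183, 0.0679, 0.0103], 'opening': 0.0148, 'gripper_force': 29.9007, 'joint_pos': [41.7916, 14.5728, -39.9168, -0.057, -35.6097, -40.5662]}
shift cm [ 0.07 -0.1   0.29] turn [ 0.1  -0.04 -0.02]
```

send_rows --plan '[[[0.05,-0.07,0.05,0,0,0],[0.05,-0.07,0.1,0,0,0],[0.05,-0.07,0.15,0,0,0],[0.05,-0.07,0.2,0,0,0],[0.05,-0.07,0.25,0,0,0],[0.05,-0.07,0.28,0,0,0],[0.05,-0.07,0.28,0,0,0]]]'

```text
clock: 21.23
tool_pos: [0.4415, 0.1365, 0.0229]
orientation: [179.9, -0.0, -88.8]
force: [-0.4, -0.3, 0.1]
opening: 0.0149
gripper_force: 29.9
```

```bash
python3 - <<'E'
from h import *
st()
E
```

```text
{'clock': 21.2333, 'tool_pos': [0.4415, 0.1365, 0.0229], 'orientation': [179.9246, -0.0224, -88.8215], 'force': [-0.3552, -0.2579, 0.1096], 'moment': [0.0526, 0.0963, -0.0011], 'opening': 0.0149, 'gripper_force': 29.9007, 'joint_pos': [41.6771, 14.8736, -40.0023, -0.0554, -35.1959, -40.4533]}
```

send_rows --plan '[[[0,0,0.03,0,0,0],[0,0,0.06,0,0,0],[0,0,0.06,0,0,0]]]'

```text
clock: 21.48
tool_pos: [0.4415, 0.1365, 0.0224]
orientation: [179.9, -0.0, -88.8]
force: [-0.2, -1.4, 3.3]
opening: 0.0154
gripper_force: 29.9
```

send_rows --plan '[[[0,0,0,0,0,0],[0,0,0,0,0,0],[0,0,0,0,0,0],[0,0,0,0,0,0],[0,0,0,0,0,0],[0,0,0,0,0,0],[0,0,0,0,0,0],[0,0,0,0,0,0]]]' --fingers 0.45

```text
clock: 22.15
tool_pos: [0.4415, 0.1365, 0.0223]
orientation: [179.9, -0.0, -88.8]
force: [0.2, -0.6, 0.0]
opening: 0.0398
gripper_force: 0.0
```

send_rows --plan '[[[0,0,-0.5,0,0,0],[0,0,-2,0,0,0],[0,0,-4.5,0,0,0],[0,0,-8,0,0,0],[0,0,-11.5,0,0,0],[0,0,-15,0,0,0],[0,0,-18,0,0,0],[0,0,-20,0,0,0]]]'

```text
clock: 22.82
tool_pos: [0.4425, 0.1369, 0.2263]
orientation: [-179.9, 0.1, -88.8]
force: [0.2, 0.0, 0.4]
opening: 0.0393
gripper_force: 0.0
```

send_rows --plan '[[[4,0,0,0,0,0],[8,0,0,0,0,0],[12,0,0,0,0,0],[16,0,0,0,0,0],[20,0,0,0,0,0],[24,0,0,0,0,0],[27,0,0,0,0,0],[27,0,0,0,0,0]]]'

```text
clock: 23.48
tool_pos: [0.4466, -0.1374, 0.2227]
orientation: [179.9, -0.1, -89.0]
force: [0.2, -0.0, -0.3]
opening: 0.0398
gripper_force: 0.0
```

```bash
python3 - <<'E'
from h import *
np.set_printoptions(precision=4,suppress=True)
t=ctrl.snapshot("top"); s=ctrl.snapshot("side"); st()
c=lambda im,x,y,w,h,f: cv2.resize(im[y:y+h,x:x+w,::-1],(w*f,h*f),interpolation=cv2.INTER_CUBIC)
o=np.zeros((600,800,3),np.uint8); o[:240,:480]=c(t["img"],245,222,80,40,6); o[250:600,:350]=c(s["img"],290,180,50,50,7); o[250:600,360:780]=c(s["img"],250,125,60,50,7); cv2.imwrite("pics/end.png",o)
for v in(240,241,242): print(t["img"][v,250:262].sum(1).astype(int)//3,t["img"][v,302:316].sum(1).astype(int)//3)
E
```

```text
{'clock': 23.5833, 'tool_pos': [0.4468, -0.1345, 0.2225], 'orientation': [179.9102, -0.017, -89.011], 'force': [-0.4407, 1.3485, 0.7217], 'moment': [0.1057, 0.0579, -0.04], 'opening': 0.0393, 'gripper_force': 0.0, 'joint_pos': [7.518, 0.7256, -24.8016, 0.0074, -64.5639, -6.5322]}
[140 140 142 145 144 141 140 154 177 183 188 189] [146 141 140 141 139 138 136 136 123 144 145 146 144 145]
[140 139 141 142 138 134 133 157 182 189 190 191] [176 176 178 178 176 175 175 180  87 131 134 134 132 135]
[142 145 146 144 141 138 137 148 165 170 171 171] [179 177 178 179 178 177 179 177  85 131 133 133 132 139]
```

View pics/end.png

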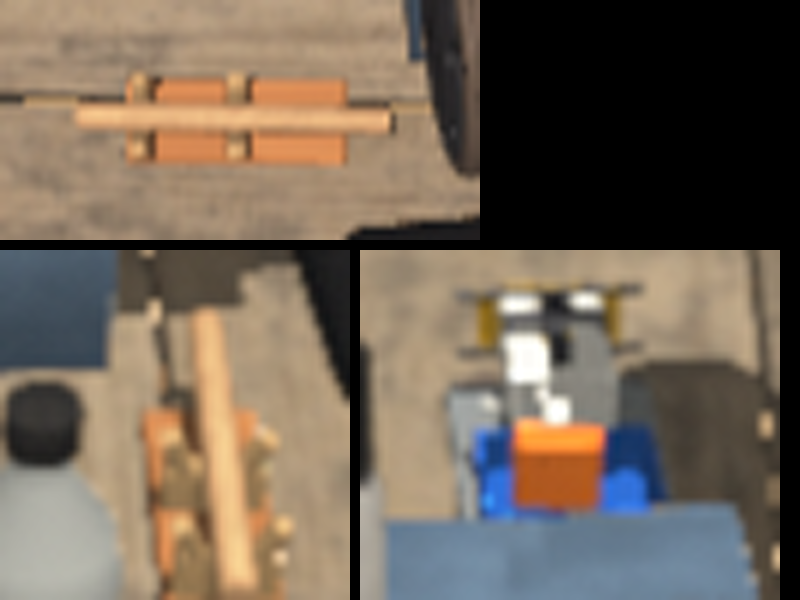

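The last picture shows the rod lying between the prongs on both cradles (top crop, 77–392 at row 118). The slug is inside the tray (side crop (560,465)) and the gripper is clear of everything. Handing in.

```bash
python3 -c "
from plant import ctrl
print(ctrl.close_job())"
```

```text
the job is handed in; nothing more can be done
None
```

I pushed the slug out and it now stands on end in the blue tray. The rod is back on both cradles and released, pushing peaked at about 10 N, and I handed the job in at about 24 s of the 72 s allowed.

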